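# Hold the egg carrier over the candling lamp

## Robot

A 6-joint arm with a two-finger parallel gripper is mounted at the origin on a cart in front of the work surface, level with it; the furniture and walls round the work are solid. World frame = base frame: x ahead of the robot, y to its left, z up, the work surface at z = 0. Lengths are in m, angles in degrees, forces in N, time in s.
With the tool pointing down it reaches from about 0.375 to 0.9 m from the base axis. Payload 3.1 kg.
Tool frame: the origin (TCP) lies on the centre line of the jaws, within the pads' length; the fingertips stand 22 mm ahead of it and the grasp point (between the pads) lies 3 mm ahead of it; z points along the fingers, y is the line along which they close (so a half turn about z gives the same grasp; the last joint's range is limited). The gripper opens to 85 mm and grips with 20 to 120 N. Pads are 22 mm wide; open, the fingers measure 114 mm over their backs; the gripper's body (76 mm by 85 mm) begins 54 mm behind the grasp point. The pads swing forward as they close: fully open they stand 13 mm farther back than shut.
Start: joints at [59.788, 30.224, 82.088, -0, 67.689, -10.227], TCP at [0.214, 0.587, 0.253] pointing down, gripper open.
Joint ranges: [-176.69, 176.69], [-43.24, 126.21], [12.49, 139.97], [-82, 262], [0, 151.66], [-163.58, 163.58]. Speed limits (degrees/s): [159.86, 159.86, 180, 180, 180, 180].

## Interface

Orientations are given as [roll, pitch, yaw] about the fixed x, y, z axes, in that order (R = Rz(yaw) Ry(pitch) Rx(roll)).
In Python, from plant import bot gives the robot as it stands.
- The arm moves only by the shell command python3 -m crank 'ROWS' [FORCE]. ROWS is JSON, a list that holds one entry, the list of rows, each a list of 5 numbers: the shift along the world's x, y, z in m, then the turn about the world's z in degrees, then the opening, from -1 (shut) to 1 (fully open), so that 0 is half open. A call has 1 to 5 rows; each row is the pose to reach, as a shift and turn from the pose commanded when the call began; what a row does not reach only later rows make up. A row lasts 1/12 s, in which the tool goes at most 41.7 mm and 7.16 degrees, less where a joint would pass 70% of its speed; a pose out of reach is approached as far as the arm can. A call with a gripper value outside its range is refused whole. The fingers move at their own pace and stop on an object; FORCE is the grip in N (left out, the last holds). Time passes only in rows, so rows that repeat a pose let the fingers close. It gives the time, the measured TCP pose, the force, the opening and the grip force at its end, in the units of the state.
- bot.read_state(): the state, without advancing time (a new reading comes with each control period).
- bot.grab_frame(name): name is "scene" or "top" or "wrist"; returns a dict with "frame" (480x640x3 uint8, blue, green, red), "K" (3x3 intrinsics, pixels), "extrinsics" (4x4, takes a point from world to camera coordinates). Camera axes: x right, y up, looking along -z (the intrinsics and any distortion apply to the point x, -y, -z); pixel columns grow to the right and rows downward; lengths in m; the calibration is good to about 2 mm. A picture is of the moment at which its call begins. There is no depth.
- bot.job_done(): hands the job in; it is judged then, once.
The state is a dict: "time": time; "qpos": joint angles; "joint_velocities": joint speeds; "joint_torque": joint torques, N m; "tool_pos": TCP position; "eef_rot": TCP orientation; "wrist_force": force on the tool from outside, world axes, zero at the start; "torque": the same for the moment, N m; "gripper_width": finger opening in m; "grip_force": force on a finger pad.
Only numpy, scipy, OpenCV 4.12 (cv2) and the standard library are available. Lean on these libraries where they do the work, as an engineer would, in place of code of your own. Each camera call takes 0.05 s, during which the arm holds its last target. There are 200 camera calls.

## Task

Take the egg carrier by its blue grip, lift it up and off the two-pronged hanger, and hold it level about 5 cm above the candling lamp, centred over the lamp and lengthwise along it, so that I can look at the eggs against the light. Keep it level all the way, with every egg in its seat, without bumping the lamp or disturbing the other things on the table. Finish while still holding it there steadily: do not set it down or let go.

Things in the scene. Friction and masses are not known exactly. Their poses are not given: they have to be found in the camera images.
- carrier_grip (a point): Centre of the egg carrier's blue grip bar: 158 long along y, 16 thick in x with flat upright sides, 24 high in z, 162 (bar centre) above the carrier's underside. Axes: x across the grip, y along it, z up. Hung, it lies loose on two prongs at y about +-50; between them the bar is free on both sides, above and below.
- carrier_base (a point): Centre of the underside of the carrier's white plate, 100 (x) by 164 (y) by 10 thick, with 2 x 3 square egg seats; same axes as carrier_grip, 162 below it. Flat steel legs at y = +-75 join plate and grip. Hung, it is 55 above the table. With its four eggs the carrier weighs 0.38 to 0.54 kg, balanced below the grip's centre.
- carrier: The egg carrier; its origin and axes are those of carrier_base.
- hanger: Fixed two-pronged hanger of dark steel. Origin on the table below the middle of the hung grip; x points from the prong tips back to the posts, y along the hung grip. Level prongs, 10 wide, at y = +-50, upper face 205 above the table, reach from two posts (x = +95, 14 square) forward to upturned ends at x = -28. Base plate 136 wide, 8 thick, from x = -35 to +115.
- prong_tips (a point): Point midway between the upturned tips' tops, 224 above the table, axes as the hanger's. Prongs pass between grip and eggs: raise the carrier 20 or more (bar over the tips; at 40 the eggs stay about 40 below the prongs), then take it out toward the hanger's -x; after 100 it is clear of the prongs.
- lamp: Fixed candling lamp: low black box with a white light pane on top, 112 along its x, 168 along its y, 30 high. Origin at the centre of its underside on the table, z up.
- lamp_pane (a point): Centre of the lamp's upper face, 30 above the table; axes as the lamp's: its length runs along y.
- egg_0_mid (a point): Middle of a brown egg (42 across, 56 high) standing upright in the carrier's corner seat at carrier x = -24, y = -48; its middle is about 30 above the carrier's underside, its top 58.
- egg_1_mid (a point): The same for the egg at carrier x = -24, y = +48.
- egg_2_mid (a point): The same for the egg at carrier x = +24, y = -48.
- egg_3_mid (a point): The same for the egg at carrier x = +24, y = +48.
- portion_cup: Bystander: clear portion cup, 62 across, 34 high, loose; origin at the centre of its underside.
- scoop: Bystander: small steel measuring scoop, 41x115x16, loose, lying flat; origin at the centre of its underside.
- burr_disc: Bystander: grey grinding disc, 70 across, 11 high, loose; origin at the centre of its underside.
There are look-alikes about, which are no part of the job. Leave any yellow look-alike of the part that bears egg_3_mid alone.

How it is judged (in metres and radians):
On the way:
1. the carrier is lifted off the prongs: at least 20 mm up and nothing of it touching the hanger (z of carrier_base in the frame of hanger above 0.075 m and contact force between carrier and hanger below 0.1 N and contact force between the fingers and carrier above 1 N), for 0.2 s.
At the end, for the whole second after the job is handed in: The fingers hold the carrier still, free of hanger and lamp, underside 25 to 85 mm above the lamp's top, centre within 25 mm of the lamp's centre, lengthwise along it within 12 degrees, level within 7 degrees, all four eggs within 12 mm of their seated place in the carrier (contact force between the fingers and carrier above 1 N and contact force between carrier and hanger below 0.1 N and contact force between carrier and lamp below 0.1 N and z of carrier_base in the frame of lamp_pane between 0.025 and 0.085 m and horizontal distance between carrier_base and lamp_pane below 0.025 m and angle between the y axis of carrier_base and the y axis of lamp_pane, either way round below 0.21 rad and angle between carrier_base's own z axis and vertical below 0.12 rad and linear speed of carrier below 0.03 m/s and angular speed of carrier below 0.2 rad/s and x of egg_0_mid in the frame of carrier_base between -0.036 and -0.012 m and y of egg_0_mid in the frame of carrier_base between -0.06 and -0.036 m and z of egg_0_mid in the frame of carrier_base between 0.018 and 0.042 m and x of egg_1_mid in the frame of carrier_base between -0.036 and -0.012 m and y of egg_1_mid in the frame of carrier_base between 0.036 and 0.06 m and z of egg_1_mid in the frame of carrier_base between 0.018 and 0.042 m and x of egg_2_mid in the frame of carrier_base between 0.012 and 0.036 m and y of egg_2_mid in the frame of carrier_base between -0.06 and -0.036 m and z of egg_2_mid in the frame of carrier_base between 0.018 and 0.042 m and x of egg_3_mid in the frame of carrier_base between 0.012 and 0.036 m and y of egg_3_mid in the frame of carrier_base between 0.036 and 0.06 m and z of egg_3_mid in the frame of carrier_base between 0.018 and 0.042 m); the arm keeps its last pose, push and grip.
It fails at once if the carrier is tilted more than 17 degrees (angle between carrier_base's own z axis and vertical above 0.3 rad).
It fails at once if the lamp is bumped or used as a rest (more than 1 N from the carrier or 3 N from the arm or fingers) (contact force between carrier and lamp above 1 N or contact force between any of the arm, the fingers and lamp above 3 N).
It fails at once if a bystander is moved more than 20 mm (distance of any of portion_cup, scoop, burr_disc from where it was at the start of the episode above 0.02 m).
It also fails if it takes over 48 s, if anything falls off the work surface, if the arm or the gripper's body presses on something with over 40 N, if the wrist force passes 120 N, or if a joint passes its speed limit or range.

## Working session

There is one attempt and no reset: what is moved stays moved. The work goes in short steps, Python scripts to look and compute and a shell command to move; the robot and the scene stay as the last step left them, time stands still between calls to the robot, and variables do not carry over. Pictures are saved under pics/ and viewed, at most 10 in all, crops included, and the job is handed in when it is done.

```bash
mkdir -p pics; cat > h.py <<'E'
import numpy as np, cv2
from plant import bot
def grab(n,f):
    d=bot.grab_frame(n); cv2.imwrite(f,d["frame"]); np.savez(f[:-4],K=d["K"],E=d["extrinsics"],**{k:v for k,v in d.items() if k not in("frame","K","extrinsics")}); return d
def ray(f,u,v):
    d=np.load(f[:-4]+".npz"); K,E=d["K"],d["E"]
    x=np.linalg.solve(K,[u,v,1.]); c=np.array([x[0],-x[1],-x[2]])
    R,t=E[:3,:3],E[:3,3]; return -R.T@t, R.T@c
def atz(f,u,v,z):
    o,d=ray(f,u,v); return o+d*(z-o[2])/d[2]
def proj(f,P):
    d=np.load(f[:-4]+".npz"); p=d["E"][:3,:3]@np.array(P)+d["E"][:3,3]; q=d["K"]@np.array([p[0],-p[1],-p[2]]); return q[:2]/q[2]
E
python3 -c "
from h import *
for n in('scene','top'):
    d=grab(n,f'pics/{n}0.png'); print(d.keys(),d['K'],d['extrinsics'])
print(bot.read_state())"
```

```text
dict_keys(['frame', 'K', 'extrinsics']) [[552.577104     0.         318.37959179]
 [  0.         552.577104   245.9104073 ]
 [  0.           0.           1.        ]] [[ 0.65865355 -0.75243828 -0.00348207 -0.20872173]
 [ 0.45844441  0.39762524  0.79480997 -0.43976883]
 [-0.59666089 -0.52510075  0.6068484  -0.59620503]
 [ 0.          0.          0.          1.        ]]
dict_keys(['frame', 'K', 'extrinsics']) [[467.25847827   0.         327.49590951]
 [  0.         467.25847827 237.13609373]
 [  0.           0.           1.        ]] [[-0.01341571 -0.99985052  0.01090706  0.18268187]
 [ 0.99489097 -0.01225602  0.10020856 -0.56345189]
 [-0.1000599   0.0121957   0.99490667 -0.99682316]
 [ 0.          0.          0.          1.        ]]
{'time': 0.1, 'qpos': array([ 5.97874725e+01,  3.02750733e+01,  8.21514256e+01, -1.44582826e-03,
        6.76910440e+01, -1.02283282e+01]), 'joint_velocities': array([-0.03603915, -0.1566798 , -0.10362431,  0.05055811,  0.00200024,
       -0.05500464]), 'joint_torque': array([ 4.45652204e-04, -4.43302739e+01, -1.78586107e+01, -1.96916799e-04,
        3.86846659e-03,  3.89722345e-06]), 'tool_pos': array([0.21326713, 0.58681698, 0.25240286]), 'eef_rot': array([-1.79884088e+02, -1.95569806e-02,  1.60016331e+02]), 'wrist_force': array([ 0.22966418, -0.8217667 ,  0.04167059]), 'torque': array([-0.0042368 , -0.05248174,  0.00806908]), 'grip_force': 0.0, 'gripper_width': 0.08533485804977581}
```

View pics/scene0.png

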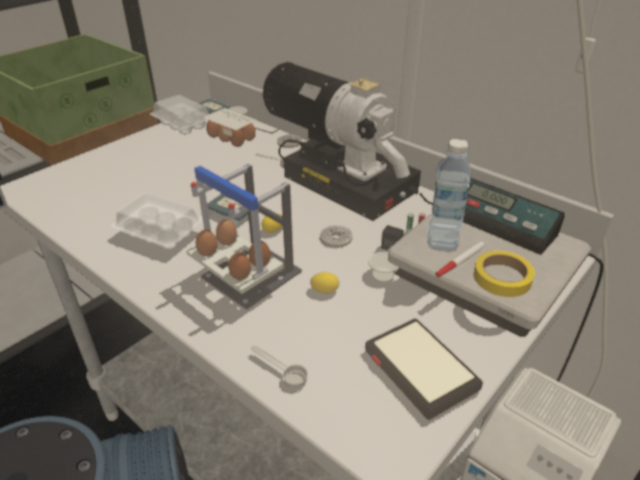

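View pics/top0.png

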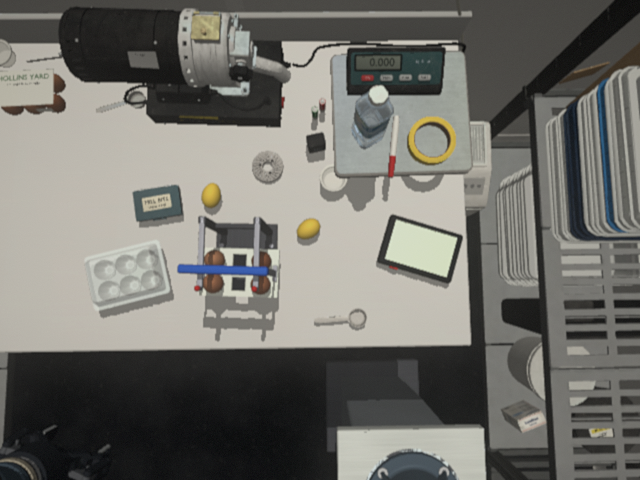

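Scene: carrier with blue grip (scene 197,170–255,203; top 180,268–268,271) on the hanger. The lamp is at top (420,249), with the scoop, cup, disc and two yellow fruit nearby. I'll enlarge the grip and lamp.

```bash
python3 -c "
from h import *
a=cv2.imread('pics/top0.png'); b=cv2.imread('pics/scene0.png')
r=lambda i,x,y,w,h,s:cv2.resize(i[y:y+h,x:x+w],None,fx=s,fy=s,interpolation=cv2.INTER_CUBIC)
m=np.vstack([np.hstack([r(a,170,210,133,100,3),r(a,360,200,133,100,3)]),np.hstack([r(b,180,150,133,100,3),r(b,350,315,133,100,3)])])
cv2.imwrite('pics/crop0.png',m)"
```

```text
(no output)
```

View pics/crop0.png

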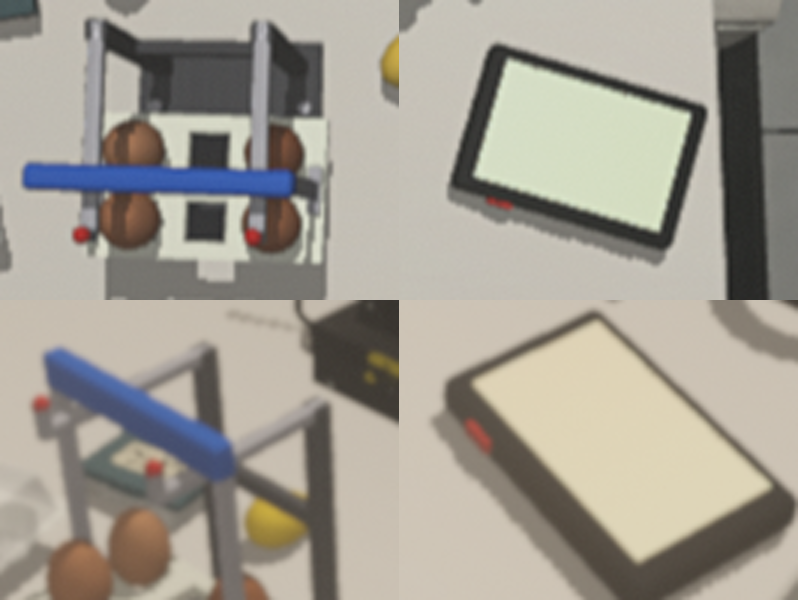

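The crop shows the grip's ends in top at about (178,269) and (267.7,270.7). The lamp pane's corners in top are at (395,219), (457.7,237.3), (447.3,277.7) and (384,260).

```bash
python3 -c "
from h import *
np.set_printoptions(precision=4,suppress=True)
T='pics/top0.png';S='pics/scene0.png'
print(ray(T,320,240)[0],ray(S,320,240)[0])
a=atz(T,178,269,.229);b=atz(T,267.7,270.7,.229);print('grip',a,b,(a+b)/2,np.linalg.norm(a-b),np.degrees(np.arctan2(*(a-b)[[0,1]])))
s=[(180+50/3,150+53/3),(180+222/3,150+150/3)] # scene top front-ish edge guess
P=[atz(S,*q,.229) for q in s];print('grip scene',P,sum(P)/2)
for n,c in((T,[(395,219),(457.7,237.3),(447.3,277.7),(384,260)]),(S,[(350+197/3,315+18/3),(350+372/3,315+186/3),(350+237/3,315+264/3),(350+72/3,315+83/3)])):
    L=np.array([atz(n,*q,.03) for q in c]);print(L,L.mean(0))
    for i,j in((0,1),(3,2)) : d=L[i]-L[j];print('yaw of y axis',np.degrees(np.arctan2(-d[0],d[1])),np.linalg.norm(d))
for nm,q,z in(('scoop bowl',(357,319),.01),('scoop h',(317,322),.01),('cup',(333,179),.03),('disc',(267,166),.01),('prong L tip',(197,288),.224),('prong R tip',(254,289),.224),('fruit',(308,229),.02),('postL',(202,219),.205),('postR',(258,219),.205)): print(nm,atz(T,*q,z))
"
```

```text
[0.4633 0.1879 1.0462] [-0.0166 -0.2953  0.7106]
grip [0.493  0.4387 0.229 ] [0.488  0.2829 0.229 ] [0.4905 0.3608 0.229 ] 0.15592248776509748 1.8353941558964229
grip scene [array([0.4874, 0.4338, 0.229 ]), array([0.4807, 0.2803, 0.229 ])] [0.484  0.3571 0.229 ]
[[ 0.6037  0.0265  0.03  ]
 [ 0.5616 -0.11    0.03  ]
 [ 0.4737 -0.0837  0.03  ]
 [ 0.5139  0.053   0.03  ]] [ 0.5382 -0.0285  0.03  ]
yaw of y axis -17.138320543954432 0.14290920465776086
yaw of y axis -16.392880002151358 0.14254682581913944
[[ 0.602   0.0268  0.03  ]
 [ 0.5589 -0.1082  0.03  ]
 [ 0.4718 -0.0818  0.03  ]
 [ 0.5147  0.051   0.03  ]] [ 0.5368 -0.028   0.03  ]
yaw of y axis -17.715352177804675 0.14177271274305048
yaw of y axis -17.89592033030592 0.13955715940444557
scoop bowl [0.3864 0.113  0.01  ]
scoop h [0.3811 0.2007 0.01  ]
cup [0.6947 0.1615 0.03  ]
disc [0.7308 0.3098 0.01  ]
prong L tip [0.4596 0.4066 0.224 ]
prong R tip [0.4565 0.3074 0.224 ]
fruit [0.5851 0.2182 0.02  ]
postL [0.5837 0.4045 0.205 ]
postR [0.5825 0.3032 0.205 ]
```

Grip centre is about (0.488, 0.359), yaw −1.8°. Lamp centre is about (0.537, −0.028), yaw −17°. I'll raise and turn first, then move over the grip.

```bash
python3 -m crank '[[[0,0,0.03,-7,1],[0.01,-0.01,0.06,-14,1],[0.03,-0.03,0.09,-21,1],[0.05,-0.05,0.1,-28,1],[0.08,-0.07,0.1,-35,1]]]' 40; python3 -m crank '[[[0.03,-0.02,0,-7,1],[0.06,-0.045,0,-14,1],[0.09,-0.07,0,-21,1],[0.12,-0.095,0,-28,1],[0.15,-0.12,0,-35,1]]]'; python3 -m crank '[[[0.02,-0.02,0,-2,1],[0.044,-0.038,0,-2,1],[0.044,-0.038,0,-2,1],[0.044,-0.038,0,-2,1],[0.044,-0.038,0,-2,1]]]'
python3 -c "
from h import *
grab('wrist','pics/w1.png');grab('top','pics/t1.png')
a=cv2.imread('pics/w1.png');b=cv2.imread('pics/t1.png')[170:330,130:340]
cv2.imwrite('pics/c1.png',np.hstack([cv2.resize(a,(400,300)),cv2.resize(b,(394,300))]))
print(bot.read_state())"
```

```text
time: 0.52
tool_pos: [0.2935, 0.5181, 0.3571]
eef_rot: [179.7, -0.1, 124.8]
wrist_force: [1.2, 0.4, -0.2]
gripper_width: 0.0853
grip_force: 0.0
time: 0.93
tool_pos: [0.4445, 0.3958, 0.3529]
eef_rot: [-179.9, 0.0, 89.7]
wrist_force: [0.2, 0.8, -0.1]
gripper_width: 0.0852
grip_force: 0.0
time: 1.35
tool_pos: [0.487, 0.3594, 0.3527]
eef_rot: [-179.9, 0.0, 88.0]
wrist_force: [-0.2, 0.1, 0.2]
gripper_width: 0.0857
grip_force: 0.0
{'time': 1.45, 'qpos': array([2.59331377e+01, 2.32739146e+01, 7.76972703e+01, 2.43411476e-02,
       7.90793270e+01, 2.78294144e+01]), 'joint_velocities': array([ 0.33206321, -0.20386937, -0.07634866, -0.16894407, -0.1448482 ,
       -0.1010474 ]), 'joint_torque': array([-5.30998036e-01, -4.07758069e+01, -2.03213131e+01, -2.32458359e-02,
       -5.82674766e-03,  1.44175010e-03]), 'tool_pos': array([0.48642044, 0.3600969 , 0.35309134]), 'eef_rot': array([-1.79944174e+02,  2.44903015e-03,  8.80991025e+01]), 'wrist_force': array([-0.22513567, -0.04343166,  0.83496623]), 'torque': array([-0.0287083 ,  0.03357139, -0.0112207 ]), 'grip_force': 0.0, 'gripper_width': 0.08511023930295732}
```

View pics/w1.png

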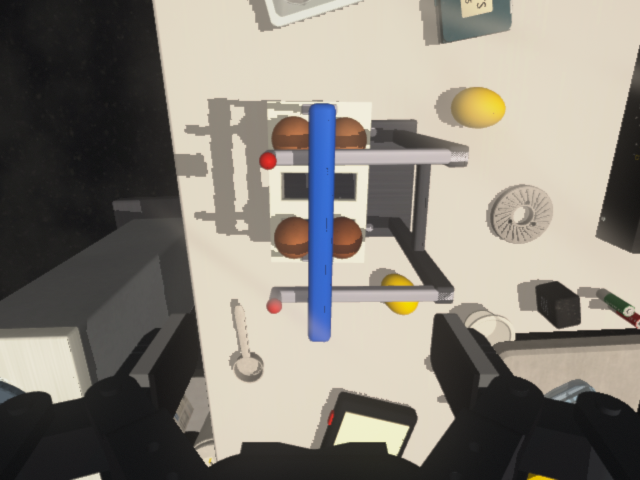

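The wrist view shows the bar from (322,105) to (320,341), aligned with the jaws, and prong tips at (268,160) and (274,306).

```bash
python3 -c "
from h import *
np.set_printoptions(precision=4,suppress=True)
W='pics/w1.png'
a=atz(W,322,104,.229);b=atz(W,320,341,.229);print(ray(W,0,0)[0],a,b,(a+b)/2,np.linalg.norm(a-b),np.degrees(np.arctan2(*(a-b)[[0,1]])))
a=atz(W,268,160,.224);b=atz(W,274,306,.224);print((a+b)/2)
print([atz(W,u,v,.03) for u,v in((343,396),(416,407),(332,440))])"
```

```text
[0.4888 0.4381 0.4729] [0.4933 0.4398 0.229 ] [0.4874 0.2853 0.229 ] [0.4903 0.3626 0.229 ] 0.15468661577980203 2.1748016439466458
[0.4583 0.3596 0.224 ]
[array([0.5139, 0.0771, 0.03  ]), array([0.6102, 0.0563, 0.03  ]), array([0.4979, 0.0055, 0.03  ])]
```

```bash
python3 -m crank '[[[0.003,0.002,-0.03,0,1],[0.003,0.002,-0.065,0,1],[0.003,0.002,-0.095,0,1],[0.003,0.002,-0.12,0,1],[0.003,0.002,-0.133,0,1]]]' 40; python3 -m crank '[[[0,0,0,0,1],[0,0,0,0,1],[0,0,0,0,0.2],[0,0,0,0,-0.1],[0,0,0,0,-0.3]]]' 40
python3 -m crank '[[[0,0,0,0,-0.6],[0,0,0,0,-0.8],[0,0,0,0,-1],[0,0,0,0,-1],[0,0,0,0,-1]]]' 60;python3 -m crank '[[[0,0,0,0,-1],[0,0,0,0,-1],[0,0,0,0,-1],[0,0,0,0,-1],[0,0,0,0,-1]]]' 60
python3 -c "
from h import *
grab('scene','pics/s2.png');a=cv2.imread('pics/s2.png')[100:320,140:360];cv2.imwrite('pics/c2.png',cv2.resize(a,None,fx=2.5,fy=2.5))"
```

```text
time: 1.87
tool_pos: [0.4875, 0.3616, 0.2169]
eef_rot: [-179.7, 0.2, 88.1]
wrist_force: [0.1, -0.3, 0.1]
gripper_width: 0.0851
grip_force: 0.0
time: 2.28
tool_pos: [0.4912, 0.362, 0.222]
eef_rot: [179.8, -0.1, 88.0]
wrist_force: [-0.2, -0.0, 0.4]
gripper_width: 0.0516
grip_force: 0.0
time: 2.7
tool_pos: [0.4909, 0.3614, 0.221]
eef_rot: [179.9, -0.0, 88.0]
wrist_force: [0.3, -0.3, 3.9]
gripper_width: 0.0154
grip_force: 59.5
time: 3.12
tool_pos: [0.4909, 0.3614, 0.2211]
eef_rot: [179.9, -0.0, 88.0]
wrist_force: [-0.8, -1.4, 5.9]
gripper_width: 0.0151
grip_force: 59.7
```

View pics/c2.png

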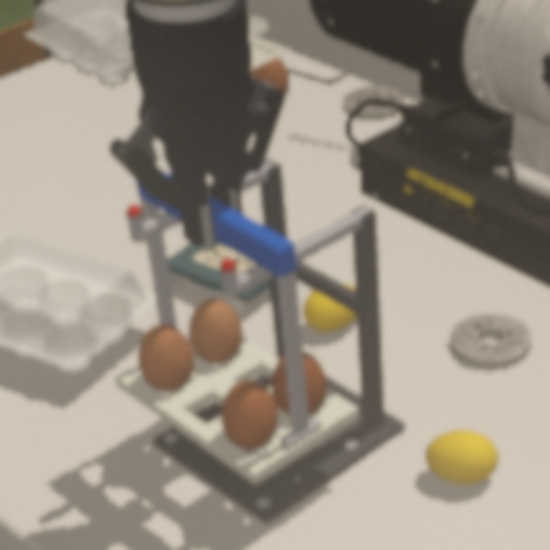

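The jaws hold the middle of the bar between the prongs (crop about 200,215). I'll lift gently.

```bash
python3 -m crank '[[[0,0,0.002,0,-1],[0,0,0.005,0,-1],[0,0,0.009,0,-1],[0,0,0.013,0,-1],[0,0,0.017,0,-1]]]' 60; python3 -m crank '[[[0,0,0.005,0,-1],[0,0,0.01,0,-1],[0,0,0.015,0,-1],[0,0,0.019,0,-1],[0,0,0.022,0,-1]]]'; python3 -m crank '[[[0,0,0.002,0,-1],[0,0,0.003,0,-1],[0,0,0.003,0,-1],[0,0,0.003,0,-1],[0,0,0.003,0,-1]]]'
python3 -c "
from h import *
grab('scene','pics/s3.png');a=cv2.imread('pics/s3.png')[80:300,140:360];cv2.imwrite('pics/c3.png',cv2.resize(a,None,fx=2.5,fy=2.5))"
```

```text
time: 3.58
tool_pos: [0.4903, 0.3612, 0.237]
eef_rot: [-179.9, 0.0, 88.0]
wrist_force: [-0.5, -0.3, -4.0]
gripper_width: 0.0149
grip_force: 58.5
time: 4.0
tool_pos: [0.4907, 0.3615, 0.2601]
eef_rot: [180.0, -0.0, 88.0]
wrist_force: [0.1, -0.4, -3.5]
gripper_width: 0.0151
grip_force: 58.5
time: 4.42
tool_pos: [0.4904, 0.3613, 0.262]
eef_rot: [-180.0, 0.0, 88.0]
wrist_force: [-0.2, 0.4, -4.2]
gripper_width: 0.0153
grip_force: 58.5
```

View pics/c3.png

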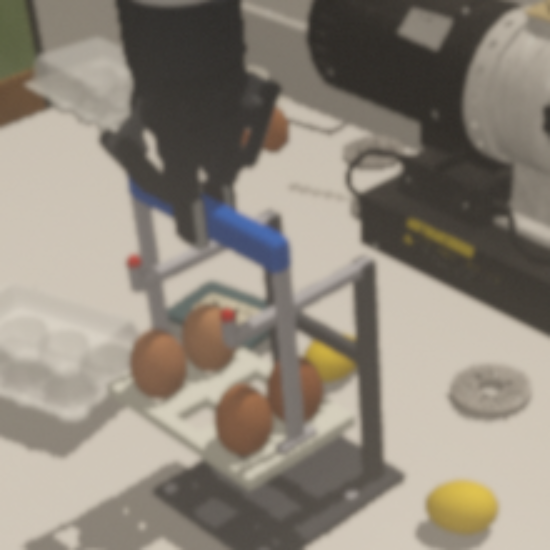

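Lifted level, with the eggs seated. Next: straight out toward −x.

```bash
python3 -m crank '[[[-0.003,0,0,0,-1],[-0.008,0,0,0,-1],[-0.016,0,0,0,-1],[-0.026,0.001,0,0,-1],[-0.036,0.001,0,0,-1]]]'; python3 -m crank '[[[-0.01,0,0,0,-1],[-0.02,0.001,0,0,-1],[-0.03,0.001,0,0,-1],[-0.04,0.001,0,0,-1],[-0.05,0.002,0,0,-1]]]'; python3 -m crank '[[[-0.01,0,0,0,-1],[-0.02,0,0,0,-1],[-0.028,0,0,0,-1],[-0.034,0,0,0,-1],[-0.037,0,0,0,-1]]]'; python3 -m crank '[[[-0.001,-0.003,0,0,-1],[-0.001,-0.008,0,0,-1],[-0.001,-0.016,0,0,-1],[-0.001,-0.026,0,-1,-1],[-0.001,-0.036,0,-2,-1]]]'
```

```text
time: 4.88
tool_pos: [0.4531, 0.3624, 0.2622]
eef_rot: [-180.0, 0.0, 88.0]
wrist_force: [-1.2, 0.1, -4.0]
gripper_width: 0.0153
grip_force: 58.5
time: 5.3
tool_pos: [0.4034, 0.3643, 0.2624]
eef_rot: [180.0, 0.0, 88.0]
wrist_force: [-0.1, -0.5, -5.1]
gripper_width: 0.0151
grip_force: 58.5
time: 5.72
tool_pos: [0.3664, 0.3643, 0.2623]
eef_rot: [-180.0, 0.0, 88.0]
wrist_force: [-0.3, 0.6, -3.7]
gripper_width: 0.0149
grip_force: 58.6
time: 6.13
tool_pos: [0.3668, 0.3271, 0.2622]
eef_rot: [180.0, 0.0, 85.9]
wrist_force: [-0.3, -1.4, -4.0]
gripper_width: 0.0154
grip_force: 58.5
```

```bash
python3 -m crank '[[[0,-0.011,0,0,-1],[0,-0.023,0,-1,-1],[0,-0.036,0,-1,-1],[0,-0.049,0,-2,-1],[0,-0.062,0,-2,-1]]]'; python3 -m crank '[[[0.001,-0.013,0,0,-1],[0.003,-0.026,0,-1,-1],[0.006,-0.039,0,-1,-1],[0.011,-0.052,0,-2,-1],[0.017,-0.064,0,-2,-1]]]'; python3 -m crank '[[[0.008,-0.012,0,-1,-1],[0.017,-0.024,0,-1,-1],[0.026,-0.036,0,-2,-1],[0.035,-0.048,0,-2,-1],[0.044,-0.06,0,-3,-1]]]'; python3 -m crank '[[[0.009,-0.012,0,-1,-1],[0.018,-0.024,0,-2,-1],[0.027,-0.036,0,-2,-1],[0.036,-0.048,0,-3,-1],[0.045,-0.06,0,-4,-1]]]'
```

```text
time: 6.55
tool_pos: [0.3665, 0.2648, 0.2624]
eef_rot: [180.0, 0.0, 83.9]
wrist_force: [0.1, 0.6, -5.0]
gripper_width: 0.0153
grip_force: 58.6
time: 6.97
tool_pos: [0.3831, 0.2007, 0.2624]
eef_rot: [-180.0, 0.0, 81.9]
wrist_force: [0.6, 0.3, -3.9]
gripper_width: 0.0154
grip_force: 58.5
time: 7.38
tool_pos: [0.4277, 0.1407, 0.2624]
eef_rot: [180.0, 0.0, 78.9]
wrist_force: [0.9, 0.3, -4.4]
gripper_width: 0.0151
grip_force: 58.5
time: 7.8
tool_pos: [0.4726, 0.0808, 0.2624]
eef_rot: [-180.0, 0.0, 74.9]
wrist_force: [0.4, 0.7, -4.8]
gripper_width: 0.0149
grip_force: 58.5
```

Remaining: about +0.064 in x, −0.109 in y, −2° turn and −0.012 in z.

```bash
python3 -m crank '[[[0.007,-0.012,0,0,-1],[0.014,-0.024,0,-1,-1],[0.021,-0.036,0,-1,-1],[0.028,-0.048,0,-1,-1],[0.035,-0.06,0,-2,-1]]]'; python3 -m crank '[[[0.007,-0.012,0,0,-1],[0.014,-0.024,0,0,-1],[0.02,-0.035,0,0,-1],[0.026,-0.043,0,0,-1],[0.03,-0.049,0,0,-1]]]'; python3 -m crank '[[[0,0,-0.002,0,-1],[0,0,-0.005,0,-1],[0,0,-0.008,0,-1],[0,0,-0.011,0,-1],[0,0,-0.012,0,-1]]]'; python3 -m crank '[[[0,0,0,0,-1],[0,0,0,0,-1],[0,0,0,0,-1],[0,0,0,0,-1],[0,0,0,0,-1]]]'
python3 -c "
from h import *
for n in ('scene','top'): grab(n,f'pics/{n}5.png')
a=cv2.imread('pics/scene5.png')[160:440,290:570];b=cv2.imread('pics/top5.png')[160:340,330:510]
cv2.imwrite('pics/c5.png',np.hstack([cv2.resize(a,(400,400),interpolation=2),cv2.resize(b,(400,400),interpolation=2)]))"
```

```text
time: 8.22
tool_pos: [0.5081, 0.0211, 0.2623]
eef_rot: [-180.0, 0.0, 73.0]
wrist_force: [-0.6, 0.7, -3.5]
gripper_width: 0.0152
grip_force: 58.6
time: 8.63
tool_pos: [0.5385, -0.0279, 0.2623]
eef_rot: [180.0, -0.0, 73.0]
wrist_force: [0.8, 0.4, -3.8]
gripper_width: 0.0151
grip_force: 58.6
time: 9.05
tool_pos: [0.5367, -0.0259, 0.2495]
eef_rot: [-179.9, -0.0, 73.1]
wrist_force: [-0.3, -1.0, -3.5]
gripper_width: 0.015
grip_force: 58.6
time: 9.47
tool_pos: [0.5377, -0.0266, 0.2505]
eef_rot: [180.0, -0.0, 73.0]
wrist_force: [-0.1, 0.4, -4.5]
gripper_width: 0.015
grip_force: 58.6
```

View pics/c5.png

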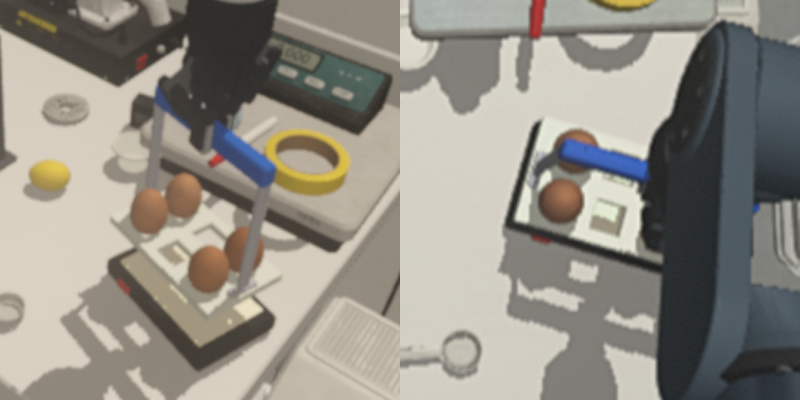

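The carrier is level over the lamp with all four eggs seated, and it looks centred and aligned. The plate's left corners are at about (394.4,214) and (383,258) in top. One numeric check before handing in.

```bash
python3 -c "
from h import *
c=np.array([.5375,-.0282]);t=np.radians(-17.2);R=np.array([[np.cos(t),-np.sin(t)],[np.sin(t),np.cos(t)]])
for x in(.05,-.05): print(proj('pics/top5.png',[*(c+R@[x,.082]),.093]))
s=bot.read_state();print(s['tool_pos'],s['wrist_force'],s['grip_force'])
print(bot.job_done())"
```

```text
[395.3807433  212.03481164]
[382.24585203 258.45528656]
[ 0.53760886 -0.0266715   0.25043052] [ 0.47200472  0.20898159 -3.99585965] 58.56957256793976
the job is handed in; nothing more can be done
None
```

The job is handed in, with no verdict shown: the arm is holding the egg carrier level about 5 cm above the candling lamp, centred to within a few millimetres and lengthwise along it, with all four eggs in their seats and no contact with the lamp or the other things on the table that I could see.

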